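Run a fingertip along a row of vials and press their stoppers home

TASK

The four glass vials in the white rack have rubber stoppers that are only half in. With the fingertips go along the row, from the vial next to the lifting knob to the far end, gently pressing each stopper fully home in turn; from the first to the last keep the fingertips over the row and within about 3 cm of the stopper tops. Do not lift, tip or push the rack away, leave the vial, dish and bottle around it alone, and end with the fingers clear.

Things in the scene. Friction and masses are not known exactly. Their poses are not given: they have to be found in the camera images.
- rack: Loose white vial rack on a grey foot (50 x 186 mm, block top at 26 mm), 0.9 kg, any yaw. Origin on its underside below the middle of the row; y runs along the row: vials 1 to 4 (fixed in it, glass, 22 mm across, mouths at 50 mm) at y = +54, +18, -18, -54 mm, x = 0. Only at the +y end, beyond vial 1, is a steel lifting knob (20 mm across, top at 44 mm, y = +88 mm).
- stopper_1 (a joint): Grey rubber stopper of vial 1 (next to the lifting knob): how far it is pushed down, m. 0 = 7 mm proud of the vial's mouth, 0.007 = fully home, flange on the mouth (hard stop); starts at 0 to 0.0015. Slides against about 5 N of friction and stays where it is left; no spring, cannot come out.
- stopper_1_top (a point): Centre of the flat round top (20 mm across, flange 5 mm thick) of stopper 1; moves with it: 62 mm above the bench at joint value 0, 55 mm when fully home.
- stopper_2 (a joint): Grey rubber stopper of vial 2: how far it is pushed down, m. 0 = 7 mm proud of the vial's mouth, 0.007 = fully home, flange on the mouth (hard stop); starts at 0 to 0.0015. Slides against about 5 N of friction and stays where it is left; no spring, cannot come out.
- stopper_2_top (a point): Centre of the flat round top (20 mm across, flange 5 mm thick) of stopper 2; moves with it: 62 mm above the bench at joint value 0, 55 mm when fully home.
- stopper_3 (a joint): Grey rubber stopper of vial 3: how far it is pushed down, m. 0 = 7 mm proud of the vial's mouth, 0.007 = fully home, flange on the mouth (hard stop); starts at 0 to 0.0015. Slides against about 5 N of friction and stays where it is left; no spring, cannot come out.
- stopper_3_top (a point): Centre of the flat round top (20 mm across, flange 5 mm thick) of stopper 3; moves with it: 62 mm above the bench at joint value 0, 55 mm when fully home.
- stopper_4 (a joint): Grey rubber stopper of vial 4 (far end from the knob): how far it is pushed down, m. 0 = 7 mm proud of the vial's mouth, 0.007 = fully home, flange on the mouth (hard stop); starts at 0 to 0.0015. Slides against about 5 N of friction and stays where it is left; no spring, cannot come out.
- stopper_4_top (a point): Centre of the flat round top (20 mm across, flange 5 mm thick) of stopper 4; moves with it: 62 mm above the bench at joint value 0, 55 mm when fully home.
- vial: Bystander: loose closed vial with a purple cap, 26 mm across, 55 mm tall, standing on the bench beside the rack (not in it). Origin at the centre of its underside. Leave alone.
- dish: Bystander: loose covered clear dish, 64 mm across, 16 mm tall, lying on the bench on the other side of the rack. Origin at the centre of its underside. Leave alone.
- bottle: Bystander: loose bottle with a blue cap, 54 mm across, 103 mm tall, standing to the left of the work. Origin at the centre of its underside. Leave alone.

How it is judged:
By the outcome, as a careful person would: the job done as asked, in the order asked, and still so for the second after the job is handed in, with the robot touching nothing.
It also fails if it takes over 48 s, if anything falls off the work surface, if the arm or the gripper's body presses on something with over 40 N, if the wrist force passes 120 N, or if a joint passes its speed limit or range.

ROBOT

A 6-joint arm with a two-finger parallel gripper is mounted at the origin on a cart in front of the work surface, level with it; the furniture and walls round the work are solid. World frame = base frame: x ahead of the robot, y to its left, z up, the work surface at z = 0. Lengths are in mm, angles in rad, forces in N, time in s.
With the tool pointing down it reaches from about 350 to 875 mm from the base axis. Payload 4.2 kg.
Tool frame: the origin (TCP) lies at the very end of the fingers, on their centre line; the grasp point (between the pads) lies 19 mm behind it; z points along the fingers, y is the line along which they close (so a half turn about z gives the same grasp; the last joint's range is limited). The gripper opens to 85 mm and grips with 20 to 120 N. Pads are 22 mm wide; open, the fingers measure 114 mm over their backs; the gripper's body (76 mm by 85 mm) begins 54 mm behind the grasp point. The pads swing forward as they close: fully open they stand 13 mm farther back than shut.
Start: joints at [1.491, 0.385, 0.008, 0, -1.194, -0.259], TCP at [207.689, 589.461, 204.912] pointing down, gripper open.
Joint ranges: [-3.14, 3.14], [-1.21, 2.06], [-1.07, 1.41], [-3.16, 2.05], [-2.99, -0.16], [-3.1, 3.1]. Speed limits (rad/s): [2.79, 2.79, 3.14, 3.14, 3.14, 3.14].

INTERFACE

Orientations are given as a unit quaternion [x, y, z, w].
In Python, from bench import read_state, get_image, camera_model, job_done gives the robot as it stands.
- The arm moves only by the shell command python3 -m handwheel 'ROWS'. ROWS is JSON, a list of rows, each a list of 7 numbers: the shift along the tool's x, y, z in m, then the turn, a rotation vector about the tool's x, y, z in rad, then the gripper's target within -1 to 1 (fully open at 1, half-way at 0, shut at -1). In form: [[dx, dy, dz, wx, wy, wz, jaw], ...]. A call has 1 to 10 rows; each row is the pose to reach, as a shift and turn from the pose commanded when the call began, along the tool's axes at that moment; what a row does not reach only later rows make up. A row lasts 1/8 s, in which the tool goes at most 62.5 mm and 10.7 degrees, less where a joint would pass 70% of its speed; a pose out of reach is approached as far as the arm can. A call with a gripper value outside its range is refused whole. The fingers move at their own pace and stop on an object; the grip force is fixed at half the most. Time passes only in rows, so rows that repeat a pose let the fingers close. It gives the time, the measured TCP pose, the force, the opening and the grip force at its end, in the units of the state.
- read_state(): the state, without advancing time (a new reading comes with each control period).
- get_image(name): name is "scene" or "top" or "wrist"; returns (picture, depth): 480x640x3 uint8, blue, green, red; 480x640 float32, mm along the optical axis (not along the pixel's ray), 0 where there is no reading.
- camera_model(name): a dict with "K" (3x3 intrinsics, pixels), "rvec" (rotation vector, rad) and "tvec" (3), from world to camera coordinates, as OpenCV has them; the wrist camera has in their place "hand_eye" (4x4, takes a point from camera to tool coordinates, whose origin is the TCP and whose axes are the flange's). Camera axes: x right, y down, z forward; pixel columns grow to the right and rows downward; lengths in mm; the calibration is good to about 2 mm. A picture is of the moment at which its call begins: read the wrist's pose just before it. camera_model takes no time and is no camera call.
- job_done(): hands the job in; it is judged then, once.
The state is a dict: "clock": time; "joints": joint angles; "joint_vel": joint speeds; "joint_efforts": joint torques, N m; "position": TCP position; "ee_rot": TCP orientation; "contact_force": force on the tool from outside, world axes, zero at the start; "wrist_torque": the same for the moment, N m; "gripper_width": finger opening in mm; "grasp_force": force on a finger pad.
Only numpy, scipy, OpenCV 4.12 (cv2) and the standard library are available. Lean on these libraries where they do the work, as an engineer would, in place of code of your own. Each camera call takes 0.05 s, during which the arm holds its last target. There are 200 camera calls.

## Working session

There is one attempt and no reset: what is moved stays moved. The work goes in short steps, Python scripts to look and compute and a shell command to move; the robot and the scene stay as the last step left them, time stands still between calls to the robot, and variables do not carry over. Pictures are saved under pics/ and viewed, at most 10 in all, crops included, and the job is handed in when it is done.

```bash
mkdir -p pics; python3 - <<'E'
from bench import *
import cv2
print(read_state())
for n in("top","scene"):
    p,d=get_image(n); cv2.imwrite(f"pics/{n}0.png",p)
    import numpy as np; np.save(f"{n}0.npy",d); print(n,camera_model(n))
E
```

```text
{'clock': 0.0, 'joints': array([ 1.49056488e+00,  3.85572225e-01,  6.62046633e-03, -5.06141706e-04,
       -1.19403489e+00, -2.58585268e-01]), 'joint_vel': array([ 6.80996160e-05,  9.21580393e-04, -3.38194040e-04, -6.86259528e-04,
        1.04980648e-03, -9.15895228e-04]), 'joint_efforts': array([ 4.06829940e-04, -3.92294955e+01,  1.88401258e+01,  4.18608114e+00,
       -4.53083689e-03, -4.25014434e-06]), 'position': array([207.5086619 , 588.85101112, 203.80905897]), 'ee_rot': array([ 9.85668326e-01, -1.68691129e-01, -1.36750504e-04,  1.11175476e-03]), 'contact_force': array([-0.56124227,  0.11514556, -0.05706392]), 'wrist_torque': array([-0.03139159, -0.05127224,  0.01810578]), 'grasp_force': 0.0, 'gripper_width': 85.45315337314906}
top {'K': array([[605.32673742,   0.        , 313.92100927],
       [  0.        , 605.32673742, 248.40063837],
       [  0.        ,   0.        ,   1.        ]]), 'rvec': array([ 2.12506023, -2.11054835,  0.14705607]), 'tvec': array([369.37999888, 469.43361825, 877.72091204])}
scene {'K': array([[519.48362338,   0.        , 323.94201688],
       [  0.        , 519.48362338, 241.13329975],
       [  0.        ,   0.        ,   1.        ]]), 'rvec': array([ 1.93515905, -0.50932264,  0.36686907]), 'tvec': array([-227.33499573,  287.54641849,  383.83879984])}
```

View pics/top0.png

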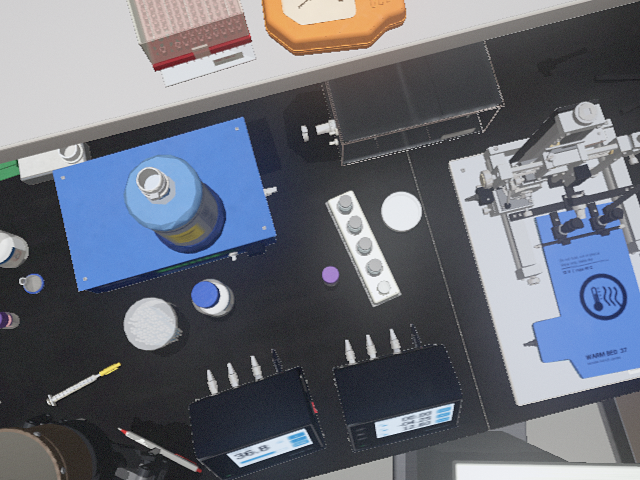

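View pics/scene0.png

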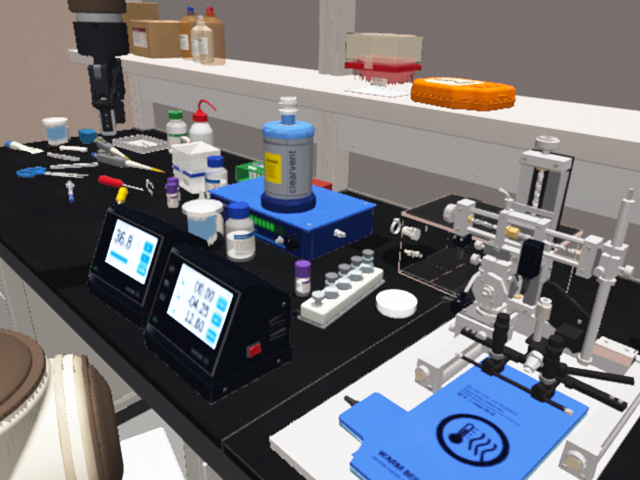

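```bash
python3 - <<'E'
import cv2,numpy as np
a=cv2.imread("pics/top0.png")[180:315,310:430]; b=cv2.imread("pics/scene0.png")[235:335,285:425]
a=cv2.resize(a,None,fx=4,fy=4,interpolation=3); b=cv2.resize(b,(400*140//100,400),interpolation=3)
cv2.imwrite("pics/a.png",a);cv2.imwrite("pics/b.png",b)
E
cat > h.py <<'E'
import numpy as np,cv2
from bench import *
def ray(n,u,v,z):
    c=camera_model(n);R=cv2.Rodrigues(c["rvec"])[0];o=-R.T@c["tvec"]
    d=R.T@np.linalg.inv(c["K"])@[u,v,1]
    return o+d*(z-o[2])/d[2]
def proj(n,P):
    c=camera_model(n);return cv2.projectPoints(np.float64(P).reshape(-1,1,3),c["rvec"],c["tvec"],c["K"],None)[0][:,0]
E
python3 - <<'E'
from h import *
d=np.load("top0.npy")
c=camera_model("top");R=cv2.Rodrigues(c["rvec"])[0];print(-R.T@c["tvec"],R)
for u,v in [(345,204),(355,225),(364,246),(375,267),(384,288)]:
    t=d[v,u];P=R.T@(np.linalg.inv(c["K"])@[u,v,1]*t-c["tvec"]);print(P.round(1),ray("top",u,v,60).round(1))
E
```

```text
[310.41421777 342.78098701 955.69226914] [[ 0.00950741 -0.99947075 -0.03111008]
 [-0.98549873 -0.0040944  -0.16963339]
 [ 0.16941623  0.03227172 -0.98501608]]
[533.1 325.5  59.8] [533.1 325.5  60. ]
[500.1 310.5  62.4] [500.6 310.4  60. ]
[467.9 297.2  62.9] [468.4 297.   60. ]
[436.3 281.   62.9] [436.7 280.8  60. ]
[407.  266.5  44.8] [405.4 267.8  60. ]
```

View pics/a.png

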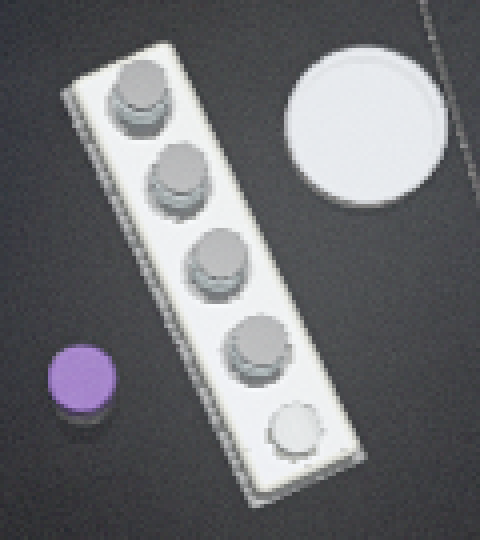

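View pics/b.png

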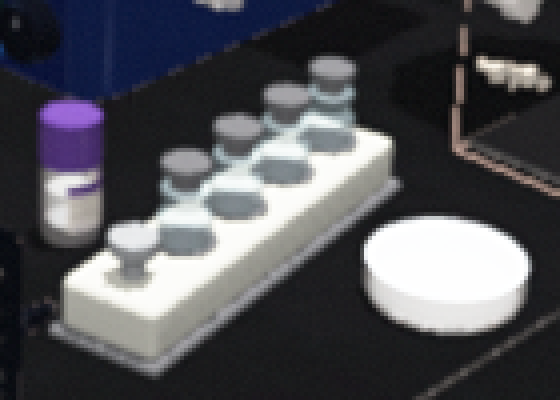

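```bash
python3 - <<'E'
from h import *
s=[(375.25,264.5),(365,243),(355.5,221.75),(345.75,200.75)]
sc=[(187,162),(238,131),(286,95),(332,68)]
T=[];S=[]
for (u,v),(a,b) in zip(s,sc):
    T.append(ray("top",u,v,62)[:2]);S.append(ray("scene",285+a/4,235+b/4,62)[:2])
T=np.array(T);S=np.array(S);k=ray("top",383.75,287.5,44)[:2]
print(T.round(1),S.round(1),k.round(1),ray("scene",285+132/4,235+236/4,44)[:2])
e=(T[3]-T[0]);print(np.linalg.norm(e),np.degrees(np.arctan2(e[1],e[0])))
d=np.load("top0.npy");c=camera_model("top");R=cv2.Rodrigues(c["rvec"])[0]
v,u=np.mgrid[:480,:640];P=(np.stack([u,v,np.ones_like(u)],-1)@np.linalg.inv(c["K"]).T*d[...,None]-c["tvec"])@R
P=P[d>0]
print(ray("top",313,250,0))
H=np.zeros((11,11))
for i in range(11):
  for j in range(11):
    m=(abs(P[:,0]-150-50*i)<25)&(abs(P[:,1]-150-50*j)<25)
    H[i,j]=P[m,2].max() if m.any() else -9
print("rows x=150.., cols y=150..");print(H.round().astype(int))
E
```

```text
[[440.2 280.6]
 [472.6 295.6]
 [505.1 309.8]
 [537.7 324.5]] [[437.9 276.7]
 [469.1 289.9]
 [503.8 308.3]
 [535.4 321.2]] [407.9 266.8] [407.70611661 264.94697957]
106.88157182631775 24.240166579362604
[472.18076499 375.54358681   0.        ]
rows x=150.., cols y=150..
[[  4   3   4  44  47  80 116 139  12  13  12]
 [ 78 103 127 142 139 141 142 350 535   5  11]
 [132 141 143 142 140 142 137 126 560 522 350]
 [  5 136 130 122 116 112 108  57  55  85  84]
 [  4  59  58  55  52   6   5 105 104  87  86]
 [  5   4  47  45  58   4   6 107 107  86  83]
 [ 19   4  63  64  58   5  75 228 236 235  77]
 [200  22  22  66  29   4  77 236 284 237  77]
 [214  21  21  64  66   5  76 234 237 292 293]
 [ 25   6 118 121 121 292 293 393 394 294 293]
 [122 285 293 327 327 326 394 394 394 294 293]]
```

```bash
cat >> h.py <<'E'
from scipy.spatial.transform import Rotation as Ro
s1=np.array([439.5,279.8]);dr=np.array([np.cos(np.radians(24.2)),np.sin(np.radians(24.2))])
def to(xy,z,yaw=24.2):
    s=read_state();R=Ro.from_quat(s["ee_rot"])
    G=Ro.from_euler("z",yaw,degrees=True)*Ro.from_euler("x",180,degrees=True)
    print("pos",s["position"].round(1),"F",s["contact_force"].round(1),"t",s["clock"],"w",s["gripper_width"])
    print("shift mm",R.inv().apply(np.r_[xy,z]-s["position"]).round(1),"turn",(R.inv()*G).as_rotvec().round(3))
E
python3 -c "
from h import *
to(s1,204);to(s1,110);print(camera_model('wrist'))"
```

```text
pos [207.5 588.9 203.9] F [-0.5 -0.4  0.1] t 0.1 w 85.29892368757572
shift mm [321.6 214.4   0.4] turn [ 0.002  0.001 -0.761]
pos [207.5 588.9 203.9] F [-0.5 -0.4  0.1] t 0.1 w 85.29892368757572
shift mm [321.6 214.2  94.4] turn [ 0.002  0.001 -0.761]
{'K': array([[331.54278759,   0.        , 320.19830264],
       [  0.        , 331.54278759, 244.04522153],
       [  0.        ,   0.        ,   1.        ]]), 'hand_eye': array([[-4.40591560e-04, -9.49010154e-01, -3.15245195e-01,
         8.14128330e+01],
       [ 9.99999858e-01, -5.12527708e-04,  1.45291670e-04,
         1.57168429e+00],
       [-2.99455168e-04, -3.15245087e-01,  9.49010245e-01,
        -1.68481357e+02],
       [ 0.00000000e+00,  0.00000000e+00,  0.00000000e+00,
         1.00000000e+00]])}
```

```bash
python3 -m handwheel '[[0.05,0.033,0,0,0,0.16,-1],[0.1,0.067,0,0,0,0.32,-1],[0.15,0.1,0,0,0,0.48,-1],[0.2,0.134,0,0,0,0.64,-1],[0.25,0.167,0,0,0,0.81,-1],[0.29,0.194,0,0,0,0.81,-1],[0.3216,0.2144,0,0,0,0.81,-1],[0.3216,0.2144,0.03,0,0,0.81,-1],[0.3216,0.2144,0.06,0,0,0.81,-1],[0.3216,0.2144,0.06,0,0,0.81,-1]]'
python3 - <<'E'
from h import *
to(s1,85,-65.8)
p,d=get_image("wrist");cv2.imwrite("pics/w1.png",p);np.save("w1.npy",d)
p,d=get_image("scene");cv2.imwrite("pics/s1.png",p)
E
```

```text
clock: 1.35
position: [438.4, 278.7, 142.6]
ee_rot: [0.839, -0.544, -0.001, 0.003]
contact_force: [0.2, -0.2, 0.8]
gripper_width: -0.2
grasp_force: 0.0
pos [438.4 278.7 142.6] F [ 0.2 -0.2  0.8] t 1.35 w -0.21228978801218454
shift mm [-0.7 -1.8 57.6] turn [ 0.006 -0.002 -0.001]
```

View pics/w1.png

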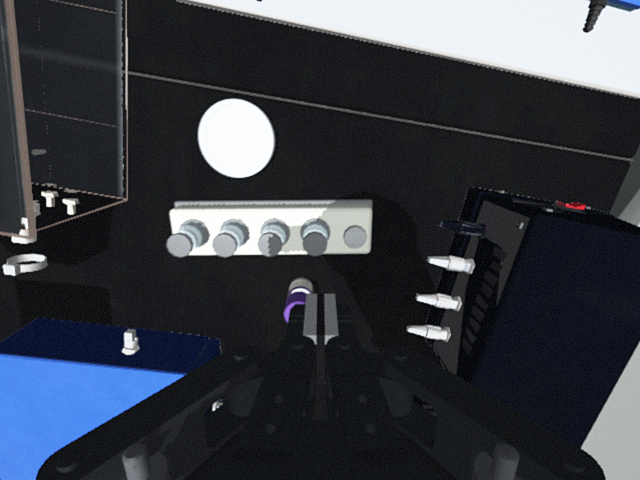

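View pics/s1.png

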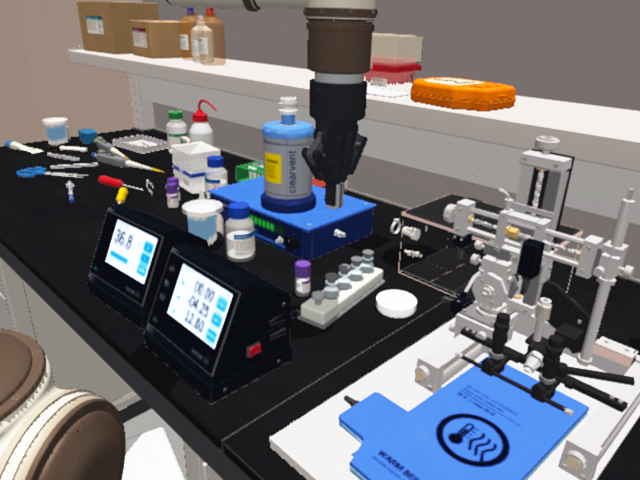

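```bash
python3 - <<'E'
from h import *
c=camera_model("wrist");M=c["hand_eye"];s=read_state();R=Ro.from_quat(s["ee_rot"]).as_matrix();print(s["position"])
o=R@M[:3,3]+s["position"]
def wr(u,v,z):
    d=R@M[:3,:3]@np.linalg.inv(c["K"])@[u,v,1];return (o+d*(z-o[2])/d[2])[:2]
for i,(u,v) in enumerate([(315.5,243),(271,243),(224,244),(180,245)]):print(wr(u,v,61.5).round(1),(s1+36*i*dr).round(1))
print(wr(355,237,44))
to(s1,85,-65.8)
E
```

```text
[440.14804566 280.65917687 145.5022467 ]
[442.7 282.3] [439.5 279.8]
[475.2 296.9] [472.3 294.6]
[509.3 313.2] [505.2 309.3]
[541.3 328.5] [538.  324.1]
[412.06912608 268.95149403]
pos [440.1 280.7 145.5] F [-0.   0.1  0.7] t 1.45 w -0.35148681826930955
shift mm [ 0.5  1.  60.5] turn [-0.001 -0.     0.   ]
```

```bash
python3 -m handwheel '[[0,0,0.04,0,0,0,-1],[0,0,0.06,0,0,0,-1],[0,0,0.075,0,0,0,-1],[0,0,0.079,0,0,0,-1],[0,0,0.081,0,0,0,-1],[0,0,0.083,0,0,0,-1],[0,0,0.085,0,0,0,-1]]'
python3 -m handwheel '[[0,0,0.001,0,0,0,-1],[0,0,0.002,0,0,0,-1],[0,0,0.003,0,0,0,-1],[0,0,0.003,0,0,0,-1]]'
python3 -c "
from h import *
to([440,280.3],55,-65.8)"
```

```text
clock: 2.33
position: [440.0, 280.6, 60.4]
ee_rot: [0.84, -0.543, 0.0, -0.001]
contact_force: [-0.0, -0.4, -0.6]
gripper_width: -0.3
grasp_force: 0.0
clock: 2.82
position: [439.7, 280.3, 56.8]
ee_rot: [0.84, -0.543, -0.0, 0.0]
contact_force: [0.2, 0.1, 0.3]
gripper_width: -0.6
grasp_force: 0.0
pos [439.7 280.3  56.8] F [0.2 0.1 0.3] t 2.825 w -0.5824153504553515
shift mm [ 0.1 -0.3  1.8] turn [ 0. -0. -0.]
```

```bash
python3 - <<'E'
from h import *
a=get_image("wrist")[0];b=get_image("scene")[0]
o=np.hstack([cv2.resize(a[190:340,140:400],(520,300)),np.zeros((300,0,3),np.uint8)])
q=cv2.resize(b[190:330,260:435],(520,416),interpolation=3)
cv2.imwrite("pics/c2.png",np.vstack([o,q])[:600])
cv2.imwrite("pics/q.png",q)
cv2.imwrite("pics/c2.png",np.vstack([o[:180],q]))
E
```

```text
(no output)
```

View pics/c2.png

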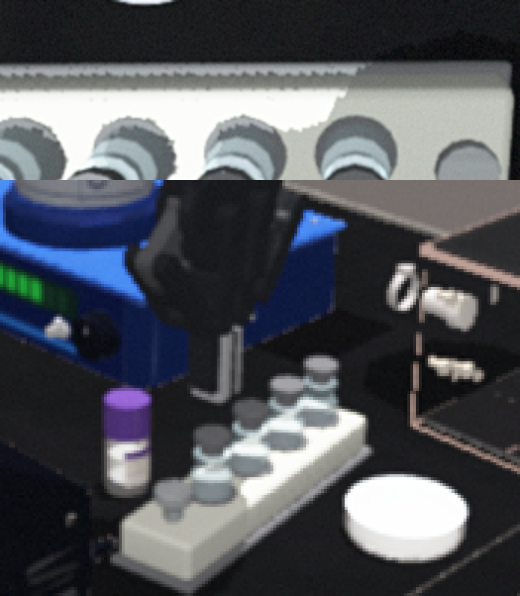

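```bash
python3 - <<'E'
from h import *
s=read_state();print(s["position"],proj("scene",[s["position"],[440,280.3,62]]))
c=camera_model("wrist");M=np.linalg.inv(c["hand_eye"]);
for P in ([0,0,0],[0,0,-10],[0,0,-19]):
    x=M@np.r_[P,1];print("wrist",(c["K"]@x[:3]/x[2])[:2])
p,d=get_image("scene");c=camera_model("scene");R=cv2.Rodrigues(c["rvec"])[0]
for u,v in [(330,262),(332,262),(333,260),(336,258),(334,262),(338,258),(336,255),(331,277),(332,274)]:
    print(u,v,(R.T@(np.linalg.inv(c["K"])@[u,v,1]*d[v,u]-c["tvec"])).round(1),p[v,u])
for n in(22,): 
  w=get_image("wrist")[0]; cv2.imwrite("pics/w3.png",w)
E
```

```text
[439.75874196 280.36900158  56.89437791] [[331.43302539 277.25201038]
 [331.6942163  274.24238188]]
wrist [318.69780286 288.92946841]
wrist [318.61301423 297.2684054 ]
wrist [318.52850743 305.57962392]
330 262 [432.7 274.5  86.7] [118 115 115]
332 262 [434.7 272.2  87.3] [124 121 121]
333 260 [434.2 268.8  92.1] [82 78 79]
336 258 [438.7 267.9  94.8] [122 120 120]
334 262 [436.6 269.7  87.9] [135 133 133]
338 258 [443.8 270.3  92.6] [65 60 63]
336 255 [437.6 266.4 100.5] [124 122 122]
331 277 [435.1 274.2  61.3] [98 96 95]
332 274 [441.4 281.7  61.4] [94 90 91]
```

View pics/w3.png

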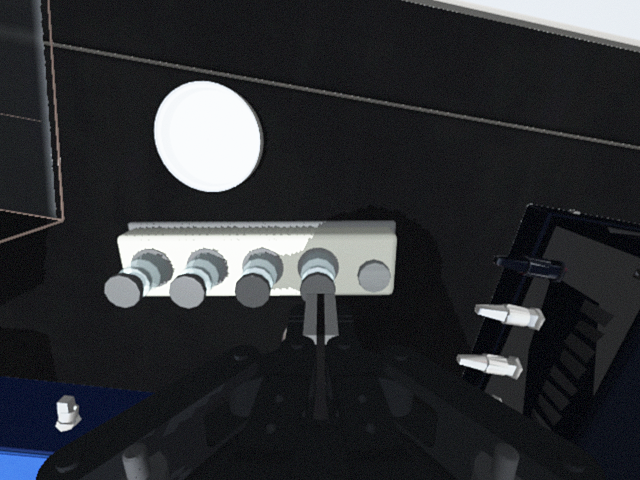

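```bash
cat >> h.py <<'E'
def cloud(n):
    p,d=get_image(n);c=camera_model(n);R=cv2.Rodrigues(c["rvec"])[0]
    v,u=np.mgrid[:480,:640];P=(np.stack([u,v,np.ones_like(u)],-1)@np.linalg.inv(c["K"]).T*d[...,None]-c["tvec"])@R
    return P[d>0],p
E
python3 - <<'E'
from h import *
P,p=cloud("scene");q=P[:,:2]-[440,280.3]
l=q@dr;t=q@[-dr[1],dr[0]]
m=(np.hypot(l,t)<30)&(P[:,2]>64)&(P[:,2]<130)
z=P[m,2];print(np.sort(z)[:20].round(1))
for a in range(64,130,5):
    k=m&(abs(P[:,2]-a-2.5)<2.5)
    if k.any():print(a,k.sum(),np.r_[l[k].min(),l[k].max(),t[k].min(),t[k].max()].round(1))
print(read_state()["joints"])
E
```

```text
[82.4 82.8 83.2 83.8 84.1 84.2 84.5 84.5 84.5 84.8 84.9 85.4 85.4 85.6
 85.7 85.8 85.9 86.  86.1 86.1]
79 4 [-7.8 -7.2 -5.1  4.3]
84 32 [-11.1   2.1 -11.8  10.7]
89 42 [-16.6   3.3 -12.2   5.8]
94 58 [-17.    4.1 -12.2   6.3]
99 51 [-19.    3.2 -12.1   6. ]
104 58 [-18.3   4.5 -11.9   6.4]
109 55 [-17.8   3.5 -12.7   6.9]
114 55 [-17.8  10.5 -12.1   7. ]
119 39 [-17.4   8.6 -12.9   5.8]
124 36 [-17.2  24.  -14.   -7.3]
129 11 [-26.4  18.9 -14.8   6.1]
[ 8.78979353e-01  3.72831571e-01 -4.37654010e-01  2.85657877e-05
 -7.60239590e-01 -4.56999950e-01]
```

```bash
python3 -m handwheel '[[0,-0.002,0.008,0,0,0,-1],[0,-0.002,0.015,0,0,0,-1],[0,-0.002,0.018,0,0,0,-1],[0,-0.002,0.020,0,0,0,-1],[0,-0.002,0.021,0,0,0,-1],[0,-0.002,0.022,0,0,0,-1]]'
python3 -m handwheel '[[0,0,0.001,0,0,0,-1],[0,0,0.002,0,0,0,-1],[0,0,0.002,0,0,0,-1]]'
```

```text
clock: 3.82
position: [441.7, 281.3, 35.0]
ee_rot: [0.84, -0.543, 0.0, -0.0]
contact_force: [-0.1, -0.4, 0.3]
gripper_width: -0.2
grasp_force: 0.0
clock: 4.2
position: [441.7, 281.3, 33.3]
ee_rot: [0.84, -0.543, 0.0, -0.0]
contact_force: [-1.2, -0.3, 4.9]
gripper_width: -0.1
grasp_force: 2.5
```

```bash
python3 -m handwheel '[[0,0,0.001,0,0,0,-1],[0,0,0.002,0,0,0,-1],[0,0,0.003,0,0,0,-1],[0,0,0.003,0,0,0,-1]]'
python3 -m handwheel '[[0,0,0.001,0,0,0,-1],[0,0,0.001,0,0,0,-1]]'
```

```text
clock: 4.7
position: [441.7, 281.3, 29.8]
ee_rot: [0.84, -0.543, 0.0, -0.0]
contact_force: [-0.9, -0.1, 4.1]
gripper_width: 0.2
grasp_force: 2.1
clock: 4.95
position: [441.7, 281.3, 28.8]
ee_rot: [0.84, -0.543, 0.0, -0.0]
contact_force: [-0.9, -0.6, 4.4]
gripper_width: 0.1
grasp_force: 1.9
```

```bash
python3 -m handwheel '[[0,0,0.001,0,0,0,-1],[0,0,0.001,0,0,0,-1]]'
python3 -m handwheel '[[0,0,0.001,0,0,0,-1],[0,0,0.001,0,0,0,-1]]'
```

```text
clock: 5.2
position: [441.7, 281.3, 28.6]
ee_rot: [0.84, -0.543, 0.0, -0.0]
contact_force: [-3.0, -0.3, 9.0]
gripper_width: -0.1
grasp_force: 4.6
clock: 5.45
position: [441.7, 281.3, 28.6]
ee_rot: [0.84, -0.543, 0.0, -0.0]
contact_force: [-4.1, -1.2, 15.0]
gripper_width: 0.1
grasp_force: 7.6
```

```bash
python3 -m handwheel '[[0,0,-0.008,0,0,0,-1],[0,0,-0.016,0,0,0,-1],[0,-0.012,-0.016,0,0,0,-1],[0,-0.024,-0.016,0,0,0,-1],[0,-0.036,-0.016,0,0,0,-1],[0,-0.036,-0.016,0,0,0,-1],[0,-0.036,-0.012,0,0,0,-1],[0,-0.036,-0.009,0,0,0,-1],[0,-0.036,-0.008,0,0,0,-1],[0,-0.036,-0.007,0,0,0,-1]]'
python3 - <<'E'
from h import *
to(np.array([441.7,281.3])+36*dr,28.6,-65.8)
P,p=cloud("scene");q=P[:,:2]-[440,280.3]
l=q@dr;t=q@[-dr[1],dr[0]]
for i in range(4):
    m=(np.hypot(l-36*i,t)<7)&(P[:,2]>52)&(P[:,2]<66);print(i+1,np.median(P[m,2]) if m.any() else None,m.sum())
E
```

```text
clock: 6.7
position: [474.0, 295.6, 34.3]
ee_rot: [0.84, -0.543, -0.0, 0.0]
contact_force: [-1.6, -1.1, 5.1]
gripper_width: 0.2
grasp_force: 2.5
pos [474.  295.6  34.3] F [-1.6 -1.1  5.1] t 6.7 w 0.22238851511142066
shift mm [-0.2 -0.7  5.7] turn [ 0.001 -0.    -0.   ]
1 54.90311596427462 32
2 54.6942414320323 8
3 61.36578340115751 31
4 60.23704680445694 28
```

```bash
python3 -m handwheel '[[0,0,0.001,0,0,0,-1],[0,0,0.002,0,0,0,-1],[0,0,0.003,0,0,0,-1],[0,0,0.004,0,0,0,-1],[0,0,0.005,0,0,0,-1],[0,0,0.006,0,0,0,-1],[0,0,0.006,0,0,0,-1]]'
python3 -m handwheel '[[0,0,0.001,0,0,0,-1],[0,0,0.001,0,0,0,-1]]'
```

```text
clock: 7.62
position: [474.3, 295.8, 28.7]
ee_rot: [0.84, -0.543, 0.0, 0.0]
contact_force: [-5.1, -2.3, 9.5]
gripper_width: -0.1
grasp_force: 5.0
clock: 7.88
position: [474.4, 295.8, 28.6]
ee_rot: [0.84, -0.543, 0.0, 0.0]
contact_force: [-7.2, -3.5, 15.3]
gripper_width: -0.0
grasp_force: 7.6
```

```bash
python3 -m handwheel '[[0,0,-0.008,0,0,0,-1],[0,0,-0.016,0,0,0,-1],[0,-0.012,-0.016,0,0,0,-1],[0,-0.024,-0.016,0,0,0,-1],[0,-0.036,-0.016,0,0,0,-1],[0,-0.036,-0.016,0,0,0,-1],[0,-0.036,-0.012,0,0,0,-1],[0,-0.036,-0.009,0,0,0,-1],[0,-0.036,-0.008,0,0,0,-1],[0,-0.036,-0.007,0,0,0,-1]]'
python3 -m handwheel '[[0,0,0.001,0,0,0,-1],[0,0,0.002,0,0,0,-1],[0,0,0.003,0,0,0,-1],[0,0,0.004,0,0,0,-1],[0,0,0.005,0,0,0,-1],[0,0,0.006,0,0,0,-1],[0,0,0.006,0,0,0,-1]]'
python3 -m handwheel '[[0,0,0.001,0,0,0,-1],[0,0,0.001,0,0,0,-1]]'
```

```text
clock: 9.12
position: [506.8, 310.3, 34.4]
ee_rot: [0.84, -0.543, -0.0, 0.0]
contact_force: [-2.4, -1.6, 4.1]
gripper_width: 0.1
grasp_force: 2.5
clock: 10.0
position: [507.1, 310.5, 28.7]
ee_rot: [0.84, -0.543, 0.0, 0.0]
contact_force: [-5.0, -3.1, 9.1]
gripper_width: 0.5
grasp_force: 4.7
clock: 10.25
position: [507.2, 310.5, 28.6]
ee_rot: [0.84, -0.543, 0.0, 0.0]
contact_force: [-5.5, -3.7, 14.7]
gripper_width: -0.1
grasp_force: 7.1
```

```bash
python3 -m handwheel '[[0,0,-0.008,0,0,0,-1],[0,0,-0.016,0,0,0,-1],[0,-0.012,-0.016,0,0,0,-1],[0,-0.024,-0.016,0,0,0,-1],[0,-0.036,-0.016,0,0,0,-1],[0,-0.036,-0.016,0,0,0,-1],[0,-0.036,-0.012,0,0,0,-1],[0,-0.036,-0.009,0,0,0,-1],[0,-0.036,-0.008,0,0,0,-1],[0,-0.036,-0.007,0,0,0,-1]]'
python3 -m handwheel '[[0,0,0.001,0,0,0,-1],[0,0,0.002,0,0,0,-1],[0,0,0.003,0,0,0,-1],[0,0,0.004,0,0,0,-1],[0,0,0.005,0,0,0,-1],[0,0,0.006,0,0,0,-1],[0,0,0.006,0,0,0,-1]]'
python3 -m handwheel '[[0,0,0.001,0,0,0,-1],[0,0,0.001,0,0,0,-1]]'
```

```text
clock: 11.5
position: [539.7, 325.2, 34.4]
ee_rot: [0.84, -0.543, -0.0, 0.0]
contact_force: [-1.9, -1.5, 5.0]
gripper_width: 0.4
grasp_force: 2.5
clock: 12.38
position: [540.0, 325.3, 28.7]
ee_rot: [0.84, -0.543, 0.0, 0.0]
contact_force: [-5.7, -2.0, 8.6]
gripper_width: 0.0
grasp_force: 4.5
clock: 12.62
position: [540.0, 325.3, 28.7]
ee_rot: [0.84, -0.543, 0.0, 0.0]
contact_force: [-6.2, -2.2, 12.8]
gripper_width: -0.2
grasp_force: 6.6
```

Rise straight up, clear, and check.

```bash
python3 -m handwheel '[[0,0,-0.01,0,0,0,-1],[0,0,-0.03,0,0,0,-1],[0,0,-0.06,0,0,0,-1],[0,0,-0.09,0,0,0,-1],[0,0,-0.1,0,0,0,-1],[0,0,-0.1,0,0,0,-1]]'
python3 - <<'E'
from h import *
P,p=cloud("scene");q=P[:,:2]-[440,280.3]
l=q@dr;t=q@[-dr[1],dr[0]]
for i in range(4):
    m=(np.hypot(l-36*i,t)<6)&(P[:,2]>52)&(P[:,2]<66);print(i+1,np.median(P[m,2]),m.sum())
cv2.imwrite("pics/f.png",np.vstack([cv2.resize(x[190:330,260:435],(525,280),interpolation=3) for x in (p,)]))
b=cv2.imread("pics/scene0.png");k=np.abs(p[230:335,285:425].astype(int)-b[230:335,285:425]).max(2);print((k>60).sum())
E
```

```text
clock: 13.38
position: [540.4, 325.7, 126.8]
ee_rot: [0.839, -0.543, -0.0, -0.001]
contact_force: [0.7, -0.2, -1.0]
gripper_width: 0.2
grasp_force: 0.0
1 54.73660855821949 25
2 54.86898033183118 22
3 55.324672654825804 18
4 54.881804846625684 19
698
```

View pics/f.png

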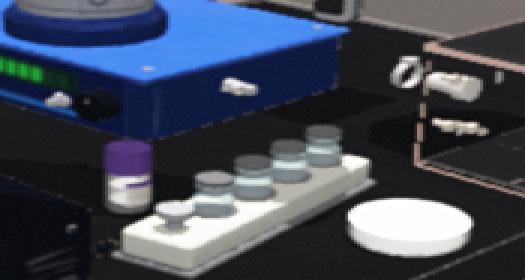

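All four stoppers are home at about 55 mm. The rack, vial and dish are in place and the fingers are clear.

```bash
python3 -c "
from bench import *
print(job_done())"
```

```text
the job is handed in; nothing more can be done
None
```

All four stoppers were pressed fully home in order from the knob end (tops measured at about 55 mm, peak press about 15 N), with the rack, vial and dish looking unmoved, the bottle not approached, and the fingers clear; the job is handed in at about 13.5 s.

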